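# Clear the shaker platform and refit its sleeve

## Robot

A 6-joint arm with a two-finger parallel gripper is mounted at the origin on the work surface. World frame = base frame: x ahead of the robot, y to its left, z up, the work surface at z = 0. Lengths are in m, angles in rad, forces in N, time in s.
With the tool pointing down it reaches from about 0.375 to 0.975 m from the base axis. Payload 3.8 kg.
Tool frame: the origin (TCP) lies midway between the tips of the shut fingers; the grasp point (between the pads) lies 19 mm behind it; z points along the fingers, y is the line along which they close (so a half turn about z gives the same grasp; the last joint's range is limited). The gripper opens to 88 mm and grips with 3 to 60 N. Pads are 18 mm wide; open, the fingers measure 123 mm over their backs; the gripper's body (75 mm by 187 mm) begins 45 mm behind the grasp point.
Start: joints at [-0.037, 0.264, 1.604, -0, 1.274, -0.037], TCP at [0.675, -0, 0.239] pointing down, gripper open.
Joint ranges: [-2.63, 2.63], [-0.94, 2.18], [0.31, 2.57], [-1.31, 4.45], [0, 2.66], [-2.55, 2.55]. Speed limits (rad/s): [2.57, 2.57, 3.14, 3.14, 3.14, 3.14].

## Interface

Orientations are given as a rotation vector (axis times angle).
In Python, from cell import manip, inverse_kinematics, cams, order gives the robot as it stands. Calls block until the motion is done:
- manip.move_pose(position, orientation): joint-space move of the TCP to a pose.
- manip.move_linear(position, rate=0.15, rot=None): straight line of the TCP; rot=None keeps the orientation; rate is the mean speed in m/s.
- manip.set_joints(angles): joint-space move.
- manip.set_gripper(opening, force=None): finger opening in m; force is the grip in N (None keeps the last); returns when the fingers have stopped.
- manip.dwell(seconds).
- inverse_kinematics(position, orientation): joint angles nearest the present ones, or None.
- manip.state(): the state.
- cams.capture(name): name is "scene" or "side" or "wrist"; returns a dict with "image" (400x640x3 uint8, blue, green, red), "z_map" (400x640 float32, m along the optical axis (not along the pixel's ray), 0 where there is no reading), "intrinsics" (3x3 intrinsics, pixels), "position" and "orientation" of the camera in the world; the wrist camera has in their place "T_tool_cam" (4x4, takes a point from camera to tool coordinates, whose origin is the TCP and whose axes are the flange's). Camera axes: x right, y down, z forward; pixel columns grow to the right and rows downward; lengths in m; the calibration is good to about 2 mm. A picture is of the moment at which its call begins: read the wrist's pose just before it.
A pose or a line that the arm cannot do raises manip.IKError and nothing moves.
- order.close_job(): hands the job in; it is judged then, once.
The state is a dict: "clock": time; "joint_pos": joint angles; "joint_velocities": joint speeds; "tau": joint torques, N m; "tool_pos": TCP position; "tcp_rot": TCP orientation; "contact_force": force on the tool from outside, world axes, zero at the start; "moment": the same for the moment, N m; "gripper_width": finger opening in m; "grasp_force": force on a finger pad.
Only numpy, scipy, OpenCV 4.12 (cv2) and the standard library are available. Lean on these libraries where they do the work, as an engineer would, in place of code of your own. Each camera call takes 0.05 s, during which the arm holds its last target. There are 200 camera calls.

## Task

A porcelain dish broke over the laboratory shaker: take the scraper block from its dock, wipe all four white chips off the dark platform over its open front edge into the green trough (with the scraper, not with the fingers), and stand the scraper back in its dock. Then lower the orange sleeve over the brass shaft until it sits on the platform, without letting it drop. Leave the grey spare sleeve, the tube rack and the bottle where they are.

Things in the scene. Friction and masses are not known exactly. Their poses are not given: they have to be found in the camera images.
- shaker: Fixed bench shaker: white housing, dark steel platform on top, green trough at its front. Origin on the bench under the platform's middle, z up, y along the platform's width. -x points to the open front edge and the trough. Platform top 60 mm above the bench, from x = -125 (open edge, no rim) to x = +135 mm; rims along both sides, 12 mm high, inner faces at y = -72 and +72 mm. No rim at the back.
- platform (a point): Point on the platform's top face, 60 mm above the shaker's origin; the chips lie between x = -106 and +31 mm, y = -58 and +58 mm from it.
- trough (a point): Middle of the trough's floor, 171 mm in front (-x) of the shaker's origin, 10 mm above the bench, 50 mm below the platform top. Inside 88 mm along x by 156 mm along y, outer rims 35 mm above the bench.
- shaft_foot (a point): Foot of the upright brass shaft, on its axis at platform height, 105 mm behind (+x) the shaker's origin. Shaft 16 mm in diameter and 52 mm high, its top 8 mm tapered to 6 mm.
- chip0: Loose white porcelain chip, about 24 x 20 x 9 mm, 10 g. Origin at its centre.
- chip1: Loose white porcelain chip, about 24 x 20 x 9 mm, 10 g. Origin at its centre.
- chip2: Loose white porcelain chip, about 24 x 20 x 9 mm, 10 g. Origin at its centre.
- chip3: Loose white porcelain chip, about 24 x 20 x 9 mm, 10 g. Origin at its centre.
- scraper: Loose scraper block, 150 g. Origin: middle of its underside; z up; long side along its y. Black rubber blade 18 (x) x 120 (y) mm from z = 0 to 13 mm; blue body 24 x 120 mm, z = 12 to 35 mm; yellow handle 20 (x) x 46 (y) mm in the middle of its top, z = 35 to 75 mm, gripped across x.
- dock: Fixed aluminium dock for the scraper, a shallow tray with its floor 5 mm and its rim 15 mm above the bench, inside 40 (x) x 136 (y) mm; the scraper stands in it with its y along the dock's y (either way round). Origin: middle of its underside.
- sleeve: Loose orange sleeve (the one to fit), standing upright on a black mat 4 mm thick. 40 mm in diameter, 40 mm high, bore 19.2 mm, 80 g. Origin: middle of its underside; z along its axis.
- spare_sleeve: Loose grey spare sleeve beside the orange one, 40 mm in diameter and high, bore 12 mm, too small for the shaft. To be left alone. Origin: middle of its underside.
- mat: Fixed black mat under the two sleeves, 160 (x) x 90 (y) x 4 mm. Origin: middle of its underside.
- tube_rack: Bystander: loose blue rack with tubes, 70 (x) x 160 (y) x 92 mm. Origin: middle of its underside.
- bottle: Bystander: loose amber bottle, 64 mm in diameter, 150 mm high. Origin: middle of its underside.

How it is judged:
By the outcome, as a careful person would: the job done as asked, in the order asked, and still so for the second after the job is handed in, with the robot touching nothing.
It also fails if it takes over 64 s, if anything falls off the work surface, if the arm or the gripper's body presses on something with over 40 N, if the wrist force passes 120 N, or if a joint passes its speed limit or range.

## Working session

There is one attempt and no reset: what is moved stays moved. The work goes in short steps, each a Python script; the robot and the scene stay as the last script left them, time stands still between calls to the robot, and variables do not carry over. Pictures are saved under pics/ and viewed, at most 10 in all, crops included, and the job is handed in when it is done.

```bash
ls; mkdir -p pics; cat > h.py <<'E'
import numpy as np, cv2
from scipy.spatial.transform import Rotation as R
from cell import manip, inverse_kinematics, cams, order
def rotm(o):
    o=np.asarray(o,float)
    return o if o.shape==(3,3) else (R.from_rotvec(o).as_matrix() if o.size==3 else R.from_quat(o).as_matrix())
def cap(name):
    s=manip.state(); c=cams.capture(name)
    if name=='wrist':
        T=np.eye(4); T[:3,:3]=rotm(s['tcp_rot']); T[:3,3]=s['tool_pos']; T=T@np.array(c['T_tool_cam'])
        c['R'],c['t']=T[:3,:3],T[:3,3]
    else: c['R'],c['t']=rotm(c['orientation']),np.array(c['position'])
    return c
def cloud(c):
    K=c['intrinsics']; z=c['z_map']; v,u=np.mgrid[:z.shape[0],:z.shape[1]]
    p=np.stack([(u-K[0,2])/K[0,0]*z,(v-K[1,2])/K[1,1]*z,z],-1)
    P=p@c['R'].T+c['t']; P[z==0]=np.nan; return P
def ray(c,uv,h):
    K=c['intrinsics']; uv=np.atleast_2d(uv).astype(float)
    d=np.c_[(uv[:,0]-K[0,2])/K[0,0],(uv[:,1]-K[1,2])/K[1,1],np.ones(len(uv))]@c['R'].T
    return c['t']+d*((h-c['t'][2])/d[:,2])[:,None]
def down(yaw): # tool y-axis (closing line) at angle yaw in the world
    y=np.array([np.cos(yaw),np.sin(yaw),0]); z=np.array([0,0,-1.]); x=np.cross(y,z)
    return R.from_matrix(np.c_[x,y,z]).as_rotvec()
E
python3 - <<'E'
from h import *
for n in('scene','side'):
    c=cap(n); cv2.imwrite(f'pics/{n}0.png',c['image']); print(n,c['orientation'],c['t'],c['intrinsics'].tolist())
s=manip.state(); print(s['clock'],s['tcp_rot'],s['gripper_width'])
E
```

```text
pics
scene [-0.85608397 -2.60310117  0.96857841] [1.03485951 0.62169649 0.97112095] [[515.431551184635, 0.0, 315.0422691193013], [0.0, 515.431551184635, 191.1490860882142], [0.0, 0.0, 1.0]]
side [-2.19175366  0.16692312 -0.08915008] [ 0.38937791 -0.97031252  0.78371137] [[479.0997869747104, 0.0, 322.28675875830584], [0.0, 479.0997869747104, 193.19607112724773], [0.0, 0.0, 1.0]]
0.1 [-2.22045914e+00 -2.22039939e+00  2.13935975e-03] 0.0879152342897897
```

View pics/scene0.png

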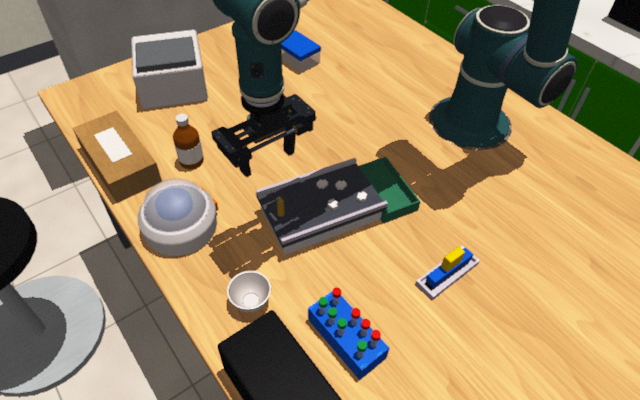

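View pics/side0.png

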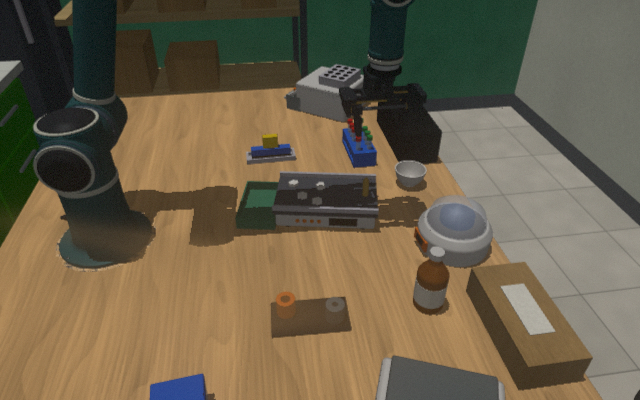

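The scene view shows the platform at about (320,205), the trough at (393,190), the scraper in its dock at (450,268), the rack at (347,330) and the bottle at (187,143). The side view shows the orange sleeve at (286,305), the grey one at (335,310), the shaft at (366,187) and the four chips around (305,188).

```bash
python3 - <<'E'
from h import *
C={n:cap(n) for n in('scene','side')}
def rect(P,m,zlo,zhi,name,box=None):
    k=m&(P[...,2]>zlo)&(P[...,2]<zhi)
    if box is not None: k&=(P[...,0]>box[0])&(P[...,0]<box[1])&(P[...,1]>box[2])&(P[...,1]<box[3])
    q=P[k]
    if len(q)<8: print(name,len(q));return
    r=cv2.minAreaRect((q[:,:2]*1000).astype(np.float32)); print(name,len(q),'med',np.round(np.median(q,0),4),'rect',np.round(r[0],1),np.round(r[1],1),round(r[2],1))
for n,c in C.items():
    P=cloud(c); h=cv2.cvtColor(c['image'],cv2.COLOR_BGR2HSV); H,S,V=[h[...,i].astype(int) for i in range(3)]
    print(n)
    B=(.3,1.,-.5,.5)
    rect(P,(H>22)&(H<34)&(S>150)&(V>120),.06,.095,'yellow',(.3,.9,.15,.5))
    rect(P,(H>105)&(H<130)&(S>150),.03,.05,'bluebody',(.3,.62,.1,.5))
    rect(P,(H>60)&(H<95)&(S>70),.005,.045,'trough',(.3,.7,-.2,.3))
    rect(P,(S<90)&(V<110),.05,.066,'platform',(.4,.9,-.2,.3))
    rect(P,(S<300),.067,.08,'rims',(.4,.9,-.15,.25))
    rect(P,(S<300),.09,.13,'shaft',(.55,.85,-.1,.18))
    rect(P,(S<70)&(V>130),.062,.075,'chips',(.4,.75,-.1,.15))
    rect(P,(H<20)&(S>120)&(V>120),.036,.056,'orange',(.35,.75,-.45,-.12))
    rect(P,(S<100),.036,.056,'grey',(.35,.8,-.45,-.12))
    rect(P,(V<90),.001,.012,'mat',(.35,.8,-.45,-.12))
E
```

```text
scene
yellow 166 med [0.4285 0.3172 0.0794] rect [428.9 316.8] [44.9 19.3] 1.6
bluebody 352 med [0.4548 0.3226 0.039 ] rect [428.3 317.7] [ 25. 121.] 89.4
trough 1839 med [0.365  0.0659 0.0117] rect [379.7  60.4] [170.5  98.5] 74.4
platform 5143 med [0.5647 0.0239 0.06  ] rect [604.7 103.3] [424.9 298. ] 57.1
rims 1656 med [ 0.6072 -0.0362  0.071 ] rect [631.9 -17.2] [408.6 426.3] 26.5
shaft 324 med [ 0.8231 -0.0885  0.1028] rect [744. -52.] [ 36.6 229.9] 63.7
chips 579 med [0.5543 0.0766 0.0715] rect [552.6  21.4] [163.3 260.6] 78.0
orange 12 med [ 0.7481 -0.1284  0.0444] rect [ 719.3 -217.3] [198.5   6.7] 71.9
grey 167 med [ 0.7247 -0.2954  0.0456] rect [ 683.4 -288.1] [330.  146.6] 42.4
mat 143 med [ 0.5271 -0.2862  0.0051] rect [ 594.2 -328.4] [ 97.6 304.9] 86.5
side
yellow 46 med [0.4297 0.3119 0.0773] rect [427.7 311.6] [43.  21.6] 2.5
bluebody 74 med [0.4073 0.3102 0.0376] rect [426.4 310.1] [ 24.5 113.9] 87.9
trough 487 med [0.3852 0.0928 0.0081] rect [383.6  95.2] [86.8 80.9] 79.4
platform 3575 med [0.5623 0.0189 0.0582] rect [630.6 112. ] [501.3 301.1] 51.4
rims 879 med [0.5909 0.0354 0.0697] rect [649.7  95.1] [393.4 407.6] 72.2
shaft 54 med [ 0.6514 -0.0067  0.1016] rect [739.5 -54.4] [ 23.7 217.5] 63.2
chips 161 med [0.5495 0.073  0.0692] rect [555.8  20.9] [162.6 257.1] 79.1
orange 182 med [ 0.4189 -0.3052  0.0424] rect [ 576.9 -228.5] [392.8  39.4] 25.8
grey 693 med [ 0.7024 -0.3305  0.0443] rect [ 674.7 -292.4] [343.3 168.5] 38.2
mat 1119 med [ 0.4852 -0.3505  0.003 ] rect [ 602.2 -314.3] [434.8 186.2] 25.4
```

Scraper: (0.428, 0.317), long side along world x. Trough: (0.380, 0.060) with its width at 74.4°, so the shaker is at about (0.544, 0.014) and its x axis at -15.6°. Sizes agree with those given (170×98 trough, 121×25 body). Now a close look with the wrist camera.

```bash
python3 - <<'E'
from h import *
manip.move_pose([.53,.02,.42],down(np.radians(-15.6)))
c=cap('wrist'); cv2.imwrite('pics/w1.png',c['image']); np.savez('w1.npz',**{k:c[k] for k in('image','z_map','intrinsics','R','t')})
print(manip.state()['clock'],manip.state()['joint_pos'],c['T_tool_cam'],c['intrinsics'][0,0])
manip.move_pose([.43,.317,.30],down(np.radians(-90)))
c=cap('wrist'); cv2.imwrite('pics/w2.png',c['image']); np.savez('w2.npz',**{k:c[k] for k in('image','z_map','intrinsics','R','t')})
print(manip.state()['clock'],manip.state()['joint_pos'])
cv2.imwrite('pics/w12.png',np.vstack([cv2.resize(cv2.imread(f'pics/w{i}.png'),(480,300)) for i in(1,2)]))
E
```

```text
1.175 [-9.42030956e-03 -6.88086885e-02  1.64532153e+00 -7.49581125e-05
  1.56826547e+00  2.62657431e-01] [[-1.39860085e-04 -9.56445586e-01 -2.91910639e-01  7.58981101e-02]
 [ 9.99999781e-01  5.49797466e-05 -6.59260626e-04 -2.53518616e-04]
 [ 6.46596089e-04 -2.91910667e-01  9.56445369e-01 -1.45793446e-01]
 [ 0.00000000e+00  0.00000000e+00  0.00000000e+00  1.00000000e+00]] 334.02097471548785
2.8833 [ 5.87712790e-01 -3.66487739e-02  1.82434551e+00 -1.87318992e-04
  1.35395639e+00  2.15886774e+00]
```

View pics/w12.png

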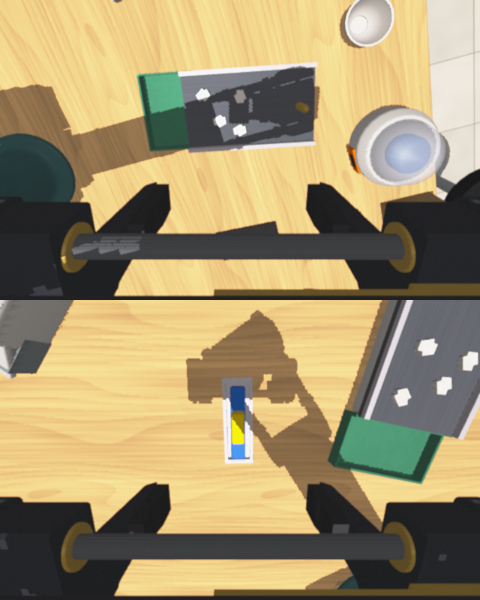

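The upper picture (wrist over the shaker) shows the chips at about (203,95), (240,97), (220,121), (239,130), the shaft at (302,107) and the trough on the left. The lower one shows the scraper at (238,425) in its dock, with clear space around it.

```bash
cat >> h.py <<'E'
def hsv(c):
    h=cv2.cvtColor(c['image'],cv2.COLOR_BGR2HSV).astype(int); return h[...,0],h[...,1],h[...,2]
def rectof(c,m,h,name):
    n,l,st,ce=cv2.connectedComponentsWithStats(m.astype(np.uint8)); i=1+np.argmax(st[1:,4])
    v,u=np.nonzero(l==i); q=ray(c,np.c_[u,v],h)[:,:2]*1000
    r=cv2.minAreaRect(q.astype(np.float32)); print(name,st[i,4],np.round(r[0],1),np.round(r[1],1),round(r[2],1)); return r
E
python3 - <<'E'
from h import *
c=dict(np.load('w1.npz')); P=cloud(c); H,S,V=hsv(c)
inb=(P[...,0]>.3)&(P[...,0]<.8)&(P[...,1]>-.16)&(P[...,1]<.2)
rectof(c,(H>60)&(H<95)&(S>70)&inb,.03,'trough@.03')
top=inb&(P[...,2]>.05)&(P[...,2]<.14)
q=P[top]; r=cv2.minAreaRect((q[:,:2]*1000).astype(np.float32)); print('top all',r, np.median(q[:,2]))
rim=inb&(S<60)&(V>140)&(P[...,2]>.066)
n,l,st,ce=cv2.connectedComponentsWithStats(rim.astype(np.uint8))
for i in range(1,n):
    if st[i,4]>40:
        q=P[l==i]; f=cv2.fitLine((q[:,:2]*1000).astype(np.float32),cv2.DIST_L2,0,.1,.1).ravel()
        print('white',st[i],np.round(np.mean(q,0),4),np.degrees(np.arctan2(f[1],f[0])))
hi=inb&(P[...,2]>.085)&(P[...,2]<.13)&(H<35); q=P[hi]; print('shaft',hi.sum(),np.median(q,0),q.min(0),q.max(0))
c=dict(np.load('w2.npz')); P=cloud(c); H,S,V=hsv(c)
inb=(P[...,0]>.33)&(P[...,0]<.53)&(P[...,1]>.25)&(P[...,1]<.39)
rectof(c,inb&(H>22)&(H<34)&(S>150)&(P[...,2]>.072),.08,'handle top')
rectof(c,inb&(H>95)&(H<130)&(S>120)&(P[...,2]>.034)&(P[...,2]<.045),.04,'body top')
for lo,hi in((.072,.09),(.034,.046)):
    k=inb&(P[...,2]>lo)&(P[...,2]<hi); r=cv2.minAreaRect((P[k][:,:2]*1000).astype(np.float32)); print(lo,r,np.median(P[k][:,2]))
rectof(c,inb&(S<60)&(V>120)&(P[...,2]<.03),.015,'dock rim')
E
```

```text
trough@.03 5545 [376.2  60.1] [162.5  87.9] 78.2
top all ((604.8140869140625, -3.485504150390625), (388.2142333984375, 318.1134338378906), 0.8111940026283264) 0.05996306312788513
white [ 238   83  185   18 1102] [0.5683 0.0982 0.0716] -11.828836
white [262 118  18  16 193] [0.4739 0.0754 0.0687] 7.931454
white [313 121  14  16 152] [0.5417 0.053  0.0687] 70.48314
white [285 153  17  16 174] [0.4907 0.018  0.0686] -9.391978
white [311 165  17  16 177] [ 0.5238 -0.0107  0.0685] -7.892343
white [ 486  167   48   61 1928] [ 0.7834 -0.1243  0.0908] 76.551476
white [306 188 115  12 562] [ 0.5872 -0.0609  0.0714] -11.530267
shaft 141 [0.64882667 0.00511563 0.1055225 ] [ 0.64332407 -0.0042423   0.08512059] [0.65897247 0.01099157 0.11331961]
handle top 632 [428.8 318.1] [17.  44.2] 90.0
body top 579 [466.5 318.1] [40.  22.2] 1.8
0.072 ((427.5926208496094, 318.1208801269531), (45.657447814941406, 19.074186325073242), 0.3195309340953827) 0.07948484762549934
0.034 ((427.1937561035156, 318.02972412109375), (120.10796356201172, 23.166269302368164), 0.38579288125038147) 0.03960572881967761
dock rim 2524 [425.  317.7] [151.2  51.6] 1.3
```

Shaker yaw is -11.7°, origin (0.544, 0.025). The rim midline and trough agree on this, and the predicted shaft (0.6465, 0.004) matches the measured one. The chips lie within |y| < 51 mm, so one centred sweep covers them. Next: pick and wipe.

```bash
cat >> h.py <<'E'
YAW=np.radians(-11.7); E=np.array([np.cos(YAW),np.sin(YAW)]); N=np.array([-np.sin(YAW),np.cos(YAW)]); O=np.array([.5437,.0254])
def sh(x,y,z): return [*(O+x*E+y*N),z]
def rep(t):
    s=manip.state(); print(t,round(s['clock'],2),np.round(s['tool_pos'],4),'w',round(s['gripper_width'],4),'g',np.round(s['grasp_force'],1),'F',np.round(s['contact_force'],1))
E
python3 - <<'E'
from h import *
yaw=np.radians(-90+.3)
manip.move_pose([.428,.318,.13],down(yaw)); manip.move_linear([.428,.318,.045],rate=.1)
manip.set_gripper(.01,force=35); rep('grip')
manip.move_linear([.428,.318,.16],rate=.15); rep('lift')
manip.move_pose(sh(.050,0,.16),down(YAW)); rep('over')
c=cap('side'); cv2.imwrite('pics/s3.png',c['image'][60:330,180:500])
manip.move_linear(sh(.050,0,.1018),rate=.08); rep('down')
E
```

```text
grip 5.63 [0.428 0.318 0.045] w 0.0199 g 34.9 F [-0.3  1.2 -1.3]
lift 6.55 [0.4272 0.3175 0.1589] w 0.0199 g 34.9 F [ 1.  -0.2 -2.2]
over 8.27 [0.5923 0.0157 0.1595] w 0.0192 g 34.9 F [-0.3 -0.1 -1.6]
down 9.19 [0.593  0.0152 0.102 ] w 0.0199 g 34.9 F [ 0.7 -0.1 -2.5]
```

View pics/s3.png

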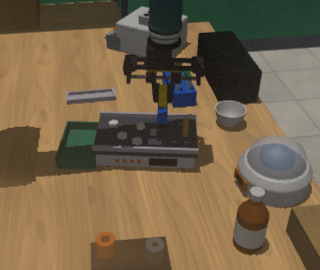

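The scraper is held over the platform at (163,105), upright, between the chips and the shaft, and the dock at (91,96) is empty. Now the sweep.

```bash
python3 - <<'E'
from h import *
manip.move_linear(sh(-.115,0,.1015),rate=.10); rep('a')
manip.move_linear(sh(-.153,0,.1015),rate=.06); rep('b')
manip.move_linear(sh(-.10,0,.20),rate=.2); rep('up')
c=cap('scene'); a=c['image'][130:270,230:450]
cv2.imwrite('pics/s4.png',cv2.resize(a,None,fx=3,fy=3))
E
```

```text
a 10.99 [0.4316 0.0487 0.1016] w 0.0197 g 34.9 F [ 0.1 -0.4 -2.6]
b 11.78 [0.3942 0.0565 0.1018] w 0.0198 g 34.9 F [-0.6 -0.6 -1.4]
up 12.48 [0.4448 0.0456 0.1989] w 0.0197 g 34.9 F [-0.4  0.1 -2.6]
```

View pics/s4.png

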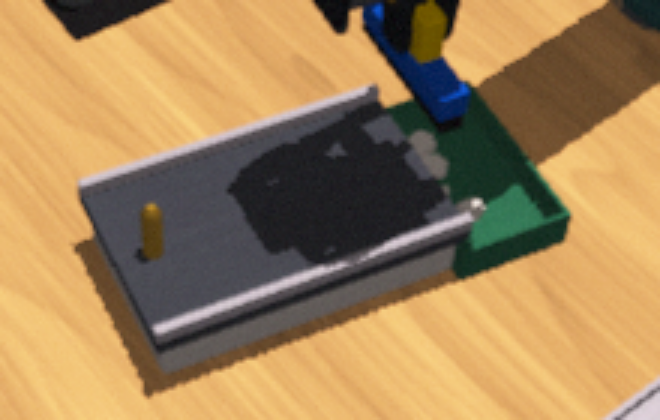

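The platform looks clear. Two chips show at the trough (425,150) and one at the corner (475,207), which may still be on the edge. Checking heights, with a wrist view too.

```bash
cat > chk.py <<'E'
from h import *
def show(c,n):
    P=cloud(c); H,S,V=hsv(c); m=(S<70)&(V>100)
    d=P[...,:2]-O; x=d@E*1000; y=d@N*1000
    m&=(x>-225)&(x<140)&(abs(y)<78)&(P[...,2]<.1)&~((abs(y)>68)&(x>-124))
    k,l,st,ce=cv2.connectedComponentsWithStats(m.astype(np.uint8))
    for i in range(1,k):
        if st[i,4]>5:
            q=l==i; print(n,np.round(ce[i]),st[i,4],'x',np.round([x[q].min(),np.median(x[q]),x[q].max()]),'y',np.round([y[q].min(),np.median(y[q]),y[q].max()]),'z',np.round(np.percentile(P[q][:,2],[5,50,95])*1000))
E
python3 - <<'E'
from chk import *
show(cap('scene'),'scene'); show(cap('side'),'side')
manip.move_pose(sh(-.04,-.0,.36),down(YAW)); c=cap('wrist'); show(c,'wrist'); rep('')
cv2.imwrite('pics/w5.png',c['image'][60:260,100:500])
E
```

```text
scene [372. 180.] 74 x [-161. -150. -141.] y [-61. -39. -13.] z [16. 19. 22.]
scene [381. 201.] 71 x [-172. -142.  -56.] y [17. 40. 64.] z [19. 32. 62.]
scene [308. 228.] 76 x [ -0.  72. 139.] y [58. 61. 65.] z [57. 60. 62.]
side [264. 193.] 10 x [-165. -159. -152.] y [26. 52. 68.] z [ 7. 10. 27.]
side [346. 207.] 10 x [51. 63. 74.] y [-62. -59. -56.] z [56. 58. 60.]
side [374. 208.] 6 x [126. 132. 138.] y [-61. -59. -57.] z [57. 58. 60.]
wrist [255. 101.] 7 x [-133. -132. -130.] y [70. 73. 77.] z [ 8. 10. 10.]
wrist [291. 117.] 1795 x [-146.  -82.   21.] y [ 8. 56. 67.] z [34. 60. 61.]
wrist [427. 166.] 2710 x [ -7. 119. 139.] y [-68. -33.  67.] z [58. 60. 61.]
wrist [421. 111.] 7 x [88. 90. 92.] y [61. 61. 62.] z [58. 60. 61.]
wrist [242. 128.] 176 x [-166. -149. -135.] y [28. 36. 41.] z [ 9. 28. 31.]
wrist [287. 159.] 336 x [-95. -82. -77.] y [-51.   1.  21.] z [58. 60. 61.]
wrist [245. 176.] 464 x [-167. -150. -134.] y [-63. -34. -11.] z [ 9. 18. 20.]
wrist [366. 180.] 48 x [18. 23. 31.] y [-36. -30. -26.] z [58. 59. 61.]
 13.4 [0.5028 0.0336 0.357 ] w 0.0195 g 34.9 F [-0.2  0.5 -2.1]
```

View pics/w5.png

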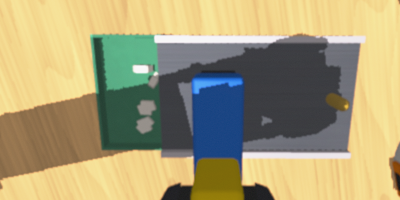

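Seen from above: two chips lie flat in the trough (145,107)/(145,125), one is tilted at (140,69), and one is at the edge (153,80). I need the height of the last one.

```bash
python3 - <<'E'
from chk import *
c=cap('wrist'); P=cloud(c); d=P[...,:2]-O; x=d@E*1000
sl=np.s_[122:150:3,230:264:3]
print(np.round(P[sl][...,2]*1000).astype(int)); print(np.round(x[sl]).astype(int)); print(c['image'][sl].max(-1))
cv2.imwrite('pics/w6.png',cv2.resize(c['image'][90:210,180:300],None,fx=5,fy=5,interpolation=cv2.INTER_CUBIC))
E
```

```text
[[                   9                    9                    9
                    13                   11                    9
                    11                   12                   10
                     9                   61                   61]
 [                  10                    8                   30
                    30                   29                   29
                    31                   24                    9
                    10                   60                   60]
 [                   9                   10                   30
                    29                   29                   30
                    31                   23                   11
                    12                   58                   60]
 [                  10                   11                   23
                    32                   32                   30
                    30                   24                   10
                     9                   61                   58]
 [                   9                   11             
[... 3992 characters left out ...]
                -146                 -142                 -137
                  -133                 -120                 -115]]
[[181 183 180 184 183 184 182 180 184 178 137 136]
 [180 204 233 215 211 214 159 139 116 182 140 138]
 [178 215 247 247 247 247 239 154 101 184 141 141]
 [179 197 248 250 249 250 238 160 171 196 140 141]
 [180 182 180 181 181 181 179 176 196 225 134 108]
 [179 179 180 182 183 183 149  98 146 140  67  65]
 [178 178 179 181 182 183 163 144 151 144  68  64]
 [178 178 180 174 173 139 118 152 151 108  65  65]
 [138 127  95  85  85  85  86 112 132  86  68  66]
 [ 84  85  84  84  84  85  85  86  89  85  66  66]]<stdin>:4: RuntimeWarning: invalid value encountered in cast
```

View pics/w6.png

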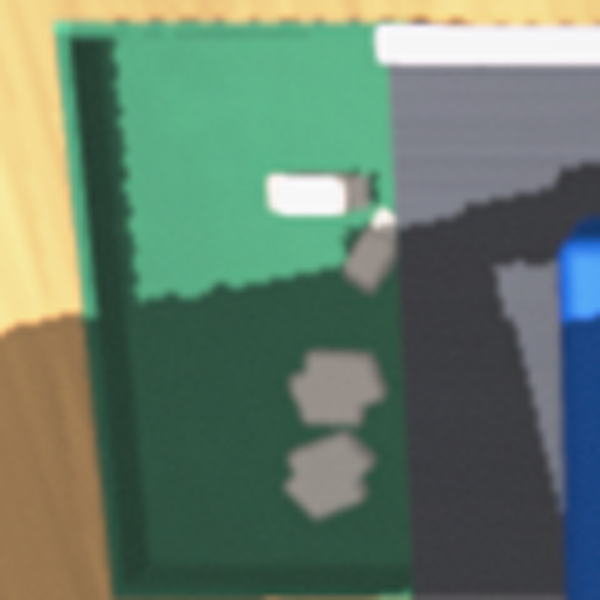

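All four chips are in the trough; the two standing on edge top out at 30 and 34 mm, well below the platform. Return the scraper, then look at the sleeves.

```bash
python3 - <<'E'
from h import *
y=down(np.radians(-90+.3))
manip.move_pose([.4275,.318,.13],y); manip.move_linear([.4275,.318,.0455],rate=.09); rep('in')
manip.set_gripper(.06); manip.move_linear([.4275,.318,.13],rate=.15); rep('rel')
manip.move_pose([.4275,.318,.28],y)
c=cap('wrist'); P=cloud(c); k=(P[...,0]>.33)&(P[...,0]<.53)&(P[...,1]>.25)&(P[...,1]<.39)
for lo,hi in((.072,.09),(.034,.046)):
    q=k&(P[...,2]>lo)&(P[...,2]<hi); print(cv2.minAreaRect((P[q][:,:2]*1000).astype(np.float32)),np.median(P[q][:,2]))
w=c['image']
manip.move_pose([.44,-.27,.28],down(np.radians(-11.7)))
c=cap('wrist'); rep('mat'); np.savez('w7.npz',**{k:c[k] for k in('image','z_map','intrinsics','R','t')})
cv2.imwrite('pics/w7.png',np.vstack([cv2.resize(i,(448,280)) for i in (w,c['image'])]))
P=cloud(c);H,S,V=hsv(c)
hi=(P[...,2]>.038)&(P[...,2]<.05)&(P[...,0]<.7)&(P[...,1]<-.15)&(P[...,1]>-.42)&(P[...,0]>.33)
n,l,st,ce=cv2.connectedComponentsWithStats(hi.astype(np.uint8))
for i in range(1,n):
    if st[i,4]>100:
        v,u=np.nonzero(l==i); q=ray(c,np.c_[u,v],.044)[:,:2]*1000
        print(st[i],np.round(cv2.minEnclosingCircle(q.astype(np.float32))[0],1),np.round(cv2.minEnclosingCircle(q.astype(np.float32))[1],1),np.round(cv2.minAreaRect(q.astype(np.float32))[0],1),'hsv',np.median(H[l==i]),np.median(S[l==i]),'z',np.median(P[l==i][:,2]))
E
```

```text
in 16.23 [0.4279 0.3183 0.0457] w 0.0195 g 35.0 F [ 0.   0.3 -2.4]
rel 17.68 [0.4271 0.3177 0.1294] w 0.0599 g 0.0 F [0.6 0.1 0.7]
((427.5948486328125, 318.3110046386719), (45.78703689575195, 19.361572265625), 0.427067369222641) 0.07946508098646038
((427.508544921875, 318.03692626953125), (23.955472946166992, 118.522705078125), 89.75638580322266) 0.03951890001429886
mat 20.62 [ 0.4403 -0.2694  0.2798] w 0.0602 g 0.0 F [-0.  -0.4 -0.7]
[529 142  22  46 295] [ 695.5 -319.1] 26.8 [ 689.4 -318.2] hsv 18.0 23.0 z 0.04413045978646829
[288 180  33  33 666] [ 417.4 -300.3] 20.1 [ 417. -300.] hsv 18.0 245.0 z 0.04339128188478511
[372 188  33  32 772] [ 512.9 -329.1] 20.5 [ 513.2 -329.1] hsv 90.0 10.0 z 0.04341815968426507
```

View pics/w7.png

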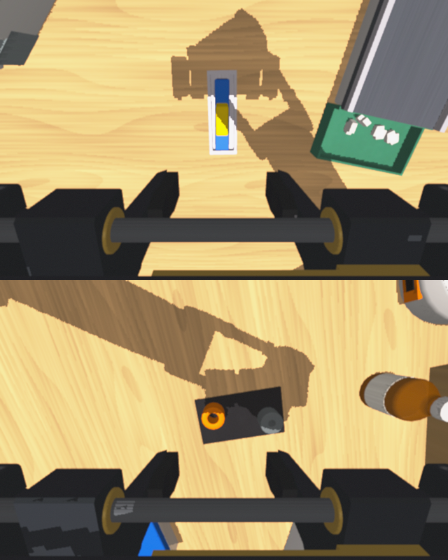

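The scraper is seated in its dock (handle top 79.5 mm, as before). The chips are in the trough. The orange sleeve is at (0.417,-0.300), radius 20.1 mm, and the grey one is 100 mm away. I'll measure the sleeve and then the shaft from directly above with the same camera offset and yaw, so that calibration bias cancels.

```bash
cat > sl.py <<'E'
from h import *
Y=np.radians(73.3); D=down(Y); X=rotm(D)[:,0]; YD=rotm(D)[:,1]
def brass(c,h,box,smin=100):
    H,S,V=hsv(c); q=ray(c,np.stack(np.meshgrid(np.arange(640),np.arange(400)),-1).reshape(-1,2),h)[:,:2].reshape(400,640,2)
    m=(H<32)&(H>3)&(S>smin)&(V>40)&(np.linalg.norm(q-box,axis=-1)<.03)
    n,l,st,ce=cv2.connectedComponentsWithStats(m.astype(np.uint8)); i=1+np.argmax(st[1:,4]); p=(q[l==i]*1000).astype(np.float32)
    cc,r=cv2.minEnclosingCircle(p); R_=cv2.minAreaRect(p); print('px',ce[i],st[i,4],'circ',np.round(cc,1),round(r,1),'rect',np.round(R_[0],1),np.round(R_[1],1)); return np.array(cc)/1000
E
python3 - <<'E'
from sl import *
S0=np.array([.4173,-.3002])
manip.move_pose([*(S0-.076*X[:2]),.132],D); rep('')
manip.dwell(.15); c=cap('wrist'); s=brass(c,.044,S0,180); cv2.imwrite('pics/w8.png',c['image'])
print('sleeve',s)
if np.linalg.norm(s-S0)<.006:
    manip.set_gripper(.07)
    manip.move_pose([*s,.10],D); manip.move_linear([*s,.013],rate=.09); rep('low')
    manip.set_gripper(.02,force=20); rep('grip'); g=manip.state()['tool_pos']
    manip.move_linear([*s,.10],rate=.12); rep('lift')
    F=np.array(sh(.105,0,0))[:2]
    t=[*(F-.076*X[:2]),.20]; manip.move_pose([t[0],t[1],.24],D); manip.move_linear(t,rate=.1); manip.dwell(.15)
    c=cap('wrist'); rep('shaftview'); cv2.imwrite('pics/w9.png',c['image']); f=brass(c,.112,F,100); print('shaft',f,'expected',F,'diff tool xy',(f-F)@X[:2],(f-F)@YD[:2])
    tp=np.array(manip.state()['tool_pos']); hs=brass(c,tp[2]+.031,tp[:2],180); print('held in tool',(hs-tp[:2])@X[:2],(hs-tp[:2])@YD[:2])
    cv2.imwrite('pics/w89.png',np.vstack([cv2.resize(cv2.imread(f'pics/w{i}.png'),(480,300)) for i in(8,9)]))
E
```

```text
21.97 [ 0.4904 -0.322   0.1324] w 0.06 g 0.0 F [ 0.7 -0.2  0. ]
px [313.74957912  96.95707071] 2376 circ [ 416.7 -302.1] 20.0 rect [ 416.6 -301.9] [39. 39.]
sleeve [ 0.41673447 -0.30213556]
low 24.07 [ 0.4173 -0.3025  0.0136] w 0.0698 g 0.0 F [-0.6  0.2  0.1]
grip 24.63 [ 0.4169 -0.3022  0.0132] w 0.0389 g 19.9 F [-0.  -0.2  2.3]
lift 25.51 [ 0.4162 -0.3017  0.0993] w 0.0388 g 19.9 F [-0.7 -0.8 -1.6]
shaftview 27.87 [ 0.72   -0.0177  0.2011] w 0.0387 g 19.9 F [-0.2 -0.4 -1. ]
px [316.23544304 104.37468354] 395 circ [650.7   2.6] 7.4 rect [650.5   2.9] [14.2 14.3]
shaft [0.65067615 0.0026154 ] expected [0.6465184  0.00410733] diff tool xy -0.00441111128653533 -0.00023423284413812622
px [317.17056416 273.5432622 ] 6842 circ [711.6 -14.8] 22.2 rect [708.  -13.8] [38.9 34.3]
held in tool 0.00885212019398279 0.0003934329194181235
```

View pics/w89.png

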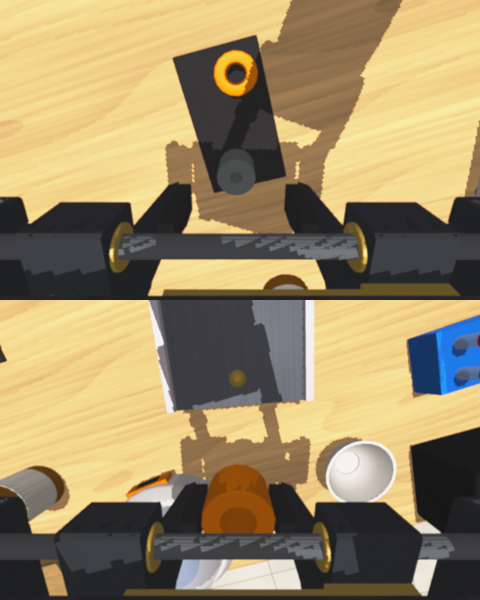

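The sleeve is held with its centre within 0.4 mm of the tool axis. The shaft is seen as a round disc (r 7.4 mm) at (0.6507, 0.0026), at pixel (316,104) of the full image. I'll lower the sleeve over it in steps while watching the force.

```bash
python3 - <<'E'
from sl import *
f=np.array([.6507,.0026])-.0004*YD[:2]
manip.move_linear([*f,.20],rate=.12); manip.move_linear([*f,.128],rate=.12); manip.dwell(.1); rep('above')
for z in (.120,.114,.108,.100,.092,.084,.077,.072):
    manip.move_linear([*f,z],rate=.04)
    F=np.mean([manip.state()['contact_force'] for _ in range(5)],0); rep('')
    if abs(F).max()>12: print('STOP',F); break
E
```

```text
above 29.47 [0.6517 0.0022 0.1294] w 0.0392 g 19.9 F [ 0.  -0.2 -0.6]
 29.82 [0.6502 0.0022 0.1197] w 0.039 g 19.9 F [-0.1  0.8 -0.4]
 30.12 [0.6502 0.0022 0.1134] w 0.039 g 19.9 F [ 1.3 -0.2 -1.1]
 30.42 [0.6502 0.0022 0.1074] w 0.0392 g 19.9 F [-0.5 -0.4 -0.8]
 30.77 [0.6501 0.0022 0.0994] w 0.0392 g 19.9 F [ 0.2  0.6 -0.6]
 31.12 [0.6502 0.0022 0.0914] w 0.0388 g 19.9 F [ 0.   1.1 -0.5]
 31.47 [0.6502 0.0022 0.0834] w 0.0386 g 19.9 F [ 0.2 -0.  -0.4]
 31.79 [0.6502 0.0022 0.0764] w 0.0391 g 19.9 F [ 0.3  0.1 -0.6]
 32.07 [0.6502 0.0022 0.0715] w 0.0389 g 19.9 F [ 0.   0.8 -0.9]
```

```bash
python3 - <<'E'
from sl import *
f=np.array([.6507,.0026])-.0004*YD[:2]
for z in np.arange(.0708,.0664,-.0005):
    manip.move_linear([*f,z],rate=.02)
    F=np.mean([manip.state()['contact_force'] for _ in range(5)],0)
    if abs(F[2])>4: break
rep('contact'); print(F,z)
if abs(F[2])>4:
    manip.set_gripper(.06); rep('open'); manip.move_linear([*f,.16],rate=.12)
    t=f-.076*X[:2]; manip.move_pose([*t,.24],D); manip.dwell(.1); rep('view')
    c=cap('wrist'); P=cloud(c); H,S,V=hsv(c)
    k=(H<25)&(S>150)&(np.hypot(P[...,0]-f[0],P[...,1]-f[1])<.03); q=P[k]
    print('heights',np.percentile(q[:,2],[5,25,50,75,95,99])); brass(c,.100,f,150)
    from chk import show
    a=cap('scene')['image'][110:290,220:500]; b=c['image'][20:240,150:470]
    cv2.imwrite('pics/e.png',np.vstack([cv2.resize(a,(466,300)),cv2.resize(b,(466,300))]))
E
```

```text
contact 33.57 [0.6506 0.0022 0.0693] w 0.0388 g 19.9 F [-2.2  0.4  6.7]
[-2.15889481  0.44284141  6.66636241] 0.0683
open 34.07 [0.6505 0.0022 0.0681] w 0.06 g 0.0 F [ 0.6  1.2 -0.8]
view 35.6 [ 0.7208 -0.0191  0.2364] w 0.0604 g 0.0 F [-0.  -1.2 -0.5]
heights [0.08443795 0.09898244 0.0997026  0.1004344  0.10983423 0.11212824]
px [317.96078431 102.87037037] 1836 circ [650.7   2.8] 19.8 rect [650.5   2.8] [38.9 38.8]
```

View pics/e.png

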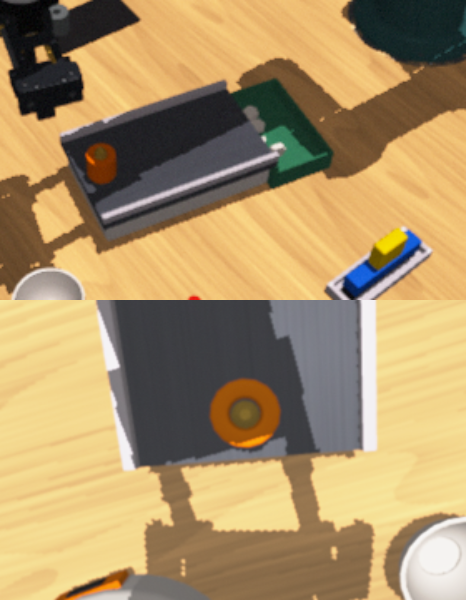

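The sleeve sits on the shaft at (245,412), top at 99.7 mm (60 + 40), with the shaft tip at 112 mm through its bore. The platform is clear, the chips are in the trough and the scraper is in its dock at (380,262). The robot is clear of everything.

```bash
python3 -c "
from h import *
print(order.close_job()); rep('end')"
```

```text
the job is handed in; nothing more can be done
None
the job is handed in; nothing more can be done
```

I handed in the job at about 36 s of the 64 s allowed: all four chips are in the trough, the scraper is back in its dock, and the orange sleeve sits on the platform over the shaft; the grey sleeve, rack and bottle were not touched.

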